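Hook the used-sample tray out of the analyser

ROBOT

A 6-joint arm with a two-finger parallel gripper is mounted at the origin on the work surface. World frame = base frame: x ahead of the robot, y to its left, z up, the work surface at z = 0. Lengths are in m, angles in rad, forces in N, time in s.
With the tool pointing down it reaches from about 0.25 to 0.725 m from the base axis. Payload 4 kg.
Tool frame: the origin (TCP) lies at the very end of the fingers, on their centre line; the grasp point (between the pads) lies 19 mm behind it; z points along the fingers, y is the direction in which the jaws open and shut (so a half turn about z gives the same grasp; the last joint's range is limited). The gripper opens to 85 mm and grips with 20 to 120 N. Pads are 22 mm wide; open, the fingers measure 114 mm over their backs; the gripper's body (76 mm by 85 mm) begins 54 mm behind the grasp point. The pads swing forward as they close: fully open they stand 13 mm farther back than shut.
Start: joints at [1.184, 0.241, 0.005, 1.335, 0, 1.571], TCP at [0.189, 0.463, 0.231] pointing down, gripper open.
Joint ranges: [-2.72, 2.72], [-1.05, 1.87], [-1.09, 1.28], [-1.99, 2.15], [-1.42, 1.44], [-3.14, 3.14]. Speed limits (rad/s): [2.79, 2.79, 3.14, 3.14, 3.14, 3.14].

INTERFACE

Orientations are given as [roll, pitch, yaw] about the fixed x, y, z axes, in that order (R = Rz(yaw) Ry(pitch) Rx(roll)).
In Python, from rig import ctrl gives the robot as it stands. The module is installed in compiled form; this text tells all that it offers.
- The arm moves only by the tool step_arm, never from a script. Its argument "rows" is a list of rows, each an object with "xyz": the shift along the tool's x, y, z in mm, a list of three; "turn": the turn about the tool's z in degrees. In form: [{"xyz": [x, y, z], "turn": turn}, ...]. A call has 1 to 12 rows; each row shifts and turns the commanded pose from where the row before left it, along the tool's axes as they then stand; what a row does not reach is not made up. A row lasts 1/10 s, in which the tool goes at most 50 mm and 8.59 degrees, less where a joint would pass 70% of its speed; a pose out of reach is approached as far as the arm can. A call is refused whole if a number of a shift passes 50 or a number of a turn 8.59, either way. A call with a gripper value outside its range is refused whole. "hand" is the finger opening in mm, from 0 to 85.4, set as the call begins (left out, the last holds). The fingers move at their own pace and stop on an object; "newtons" is the grip in N (left out, the last holds). Time passes only in rows, so rows that do not move let the fingers close. It gives the time, the measured TCP pose, the force and the opening at its end, in the units of the state.
- ctrl.get_obs(): the state, without advancing time (a new reading comes with each control period).
- ctrl.capture(name): name is "scene" or "top" or "wrist"; returns a dict with "frame" (480x640x3 uint8, red, green, blue), "depth" (480x640 float32, m along the optical axis (not along the pixel's ray), 0 where there is no reading), "K" (3x3 intrinsics, pixels), "T" (4x4, takes a point from camera to world coordinates). Camera axes: x right, y up, looking along -z (the intrinsics and any distortion apply to the point x, -y, -z); pixel columns grow to the right and rows downward; lengths in m; the calibration is good to about 2 mm. A picture is of the moment at which its call begins.
- ctrl.hand_in(): hands the job in, once; it reports no verdict.
Trained networks look in the newest picture that a camera, given by its name, has taken for a name from the list of things; names that differ only in an ending like _2 or _b are one class to them, and where a whole thing is asked for, a point or a joint stands for the part that bears it (a point fixed in the world has none). Each returns a list of dicts, best first, with "p" (0 to 1); they miss things now and then, are a little off and sometimes report something else, mostly with a low value. They report only what shows in the picture. A call takes as long as a camera call. They do not tell look-alikes from the thing itself.
- ctrl.masks_of(camera, target): "mask" (480x640 bool, what is visible of it) and "extent" ([left, top, right, bottom] in pixels, round what is visible of it).
The state is a dict: "time_s": time; "qpos": joint angles; "joint_velocities": joint speeds; "joint_torque": joint torques, N m; "ee_pos": TCP position; "orientation": TCP orientation; "wrist_force": force on the tool from outside, world axes, zero at the start; "wrist_torque": the same for the moment, N m; "width": finger opening in m.
Only numpy, scipy, OpenCV 4.12 (cv2) and the standard library are available. Lean on these libraries where they do the work, as an engineer would, in place of code of your own. Each camera call takes 0.05 s, during which the arm holds its last target.

TASK

Draw the metal sample tray out of the analyser's bay with the hook tool: put the hook down through the tray's pull eye and drag the tray along the bench until it is completely out, with about two fingers' width of bench between its rear wall and the analyser. Do not touch the tray or its eye with the gripper, do not tip over the jar that stands in the tray, and leave the other things on the bench where they are. Then unhook the tool and set it down standing on its handle on the bench.

Things in the scene. Friction and masses are not known exactly. Their poses are not given: they have to be found in the camera images.
- analyser: White bench analyser, fixed, 330 mm wide (x), 360 deep (y), 315 high. Origin on the bench at the middle of its bay's mouth; +y points straight out. The bay has no floor. Side cheeks 85 mm high, inner faces at x = +-65 mm, run from the mouth (y = 0) inwards; the first 100 mm are open above, behind that the housing roofs the bay at 85 mm. Bay's rear wall at y = -260.
- tray: Loose open aluminium tray standing on the bench in the bay, 112 mm wide (x), 130 long (y), 50 high, 4 mm walls, 0.3 to 0.65 kg. Origin at the centre of its underside; +y points out of the bay, to the side with the pull eye. At the start its origin is at about y = -140 of the analyser, with about 9 mm of play to each cheek.
- eye_mid (a point): Point fixed on the tray (x = 0, y = 97, z = 42 mm): the MIDDLE of the pull eye's range, not the eye. The eye is a flat-lying ring of 7 mm steel bar, hole 17 mm, outer diameter 31 mm, centred at this y and z, that slides along x on a bar across the tray's front; it may stand at x = -26 to +26 (end stops at 28): find it by touch or sight. It resists sliding with about 6 N.
- hook: Loose hook tool, 0.2 kg. Handle: a flat-bottomed black block 28 mm wide (x), 80 long (y), 40 high, on which it stands upright by itself. Origin at the centre of the handle's underside. A straight steel rod of 8 mm diameter leaves the handle at z = 34 mm and runs along -y to y = -165, where it bends straight down to the tip.
- hook_tip (a point): Bottom end of the hook's downward tip (8 mm round bar, flat end), at x = 0, y = -165, z = 6 mm of the hook tool; the underside of the rod is 24 mm above it.
- jar: White jar, 44 mm in diameter, 58 high, standing loose in the tray. Origin at the centre of its underside.
- reagent: Bystander: amber bottle, 60 mm in diameter, 120 high. Origin at the centre of its underside.
- wash: Bystander: white bottle, 64 mm in diameter, 150 high. Origin at the centre of its underside.
- tuberack: Bystander: grey rack with capped tubes, 60 x 160 mm, 96 high. Origin at the centre of its underside.
- tipbox: Bystander: grey box with clear lid, 87 x 122 mm, 66 high. Origin at the centre of its underside.
- beaker: Bystander: white plastic beaker, 72 mm in diameter, 85 high. Origin at the centre of its underside.
Not all that is in view belongs to the job. What is meant by the hook is not orange, and is the smaller of those in its own colour.

How it is judged:
On the way, in this order (a step that is already met when the one before it is completed fails the run):
1. the hook's tip is down through the eye and has dragged the tray at least 30 mm (distance of tray from where it was at the start of the episode above 0.03 m and y of hook_tip in the frame of tray between 0.084 and 0.112 m and x of hook_tip in the frame of tray between -0.038 and 0.038 m and z of hook_tip in the frame of tray below 0.037 m), for 0.1 s.
2. the hook, still in the eye, has drawn the tray completely out of the bay (y of tray in the frame of analyser above 0.08 m and y of hook_tip in the frame of tray between 0.084 and 0.112 m and z of hook_tip in the frame of tray below 0.037 m), for 0.1 s.
At the end, for the whole second after the job is handed in: Tray flat on the bench, its origin 80 to 200 mm out from the bay's mouth and within 100 mm of its middle line, jar upright in it (0.15 rad, origins within 70 mm); hook tool standing on its handle on the bench (6 mm, 0.1 rad), not touching the tray; all at rest (y of tray in the frame of analyser between 0.08 and 0.2 m and x of tray in the frame of analyser between -0.1 and 0.1 m and height (world z) of each of tray, hook below 0.006 m and angle between tray's own z axis and vertical below 0.06 rad and linear speed of each of tray, hook below 0.01 m/s and distance between jar and tray below 0.07 m and angle between jar's own z axis and vertical below 0.15 rad and angle between hook's own z axis and vertical below 0.1 rad and contact force between hook and tray below 0.1 N).
It fails at once if the gripper or arm touches the tray or its eye (contact force between any of the fingers, the arm and tray above 0.5 N).
It fails at once if the jar is tipped (angle between jar's own z axis and vertical above 0.5 rad).
It fails at once if a bystander is moved by more than 30 mm (distance of any of reagent, wash, tuberack, tipbox, beaker from where it was at the start of the episode above 0.03 m).
It also fails if it takes over 61 s, if anything falls off the work surface, if the arm or the gripper's body presses on something with over 40 N, if the wrist force passes 120 N, or if a joint passes its speed limit or range.

## Working session

There is one attempt and no reset: what is moved stays moved. The work goes in short steps, Python scripts to look and compute and a tool call to move; the robot and the scene stay as the last step left them, time stands still between calls to the robot, and variables do not carry over. Pictures are saved under pics/ and viewed, and the job is handed in when it is done.

Besides the shell and the picture viewer there is one more tool, called after "Request:" as name([rows], argument=value, ...), one row to a line, values as JSON. step_arm: Moves the arm, as the interface text tells. Its arguments: {"type":"object","properties":{"rows":{"type":"array"},"hand":{"type":"number"},"newtons":{"type":"number"}},"required":["rows"]}

```bash
ls; mkdir -p pics
cat > h.py <<'E'
from rig import ctrl
import numpy as np, cv2
def save(n,f): cv2.imwrite('pics/'+n, cv2.cvtColor(f,cv2.COLOR_RGB2BGR))
def pts(c,uv=None,mask=None):
    if mask is not None:
        v,u=np.nonzero(mask&(c['depth']>0))
    else:
        uv=np.array(uv);u,v=uv[:,0],uv[:,1]
    d=c['depth'][v,u];K=c['K']
    p=np.stack([(u-K[0,2])/K[0,0]*d,-(v-K[1,2])/K[1,1]*d,-d,np.ones_like(d)])
    return (c['T']@p)[:3].T
E
python3 - <<'E'
from h import *
for n in ['scene','top','wrist']:
    c=ctrl.capture(n); save(n+'0.png',c['frame']); np.savez('pics/'+n+'0.npz',**c); print(n,c['T'].round(3).tolist(),c['K'].round(1).tolist())
for n in ['scene','top']:
  for t in ['hook','tray','eye_mid','jar','analyser']:
    for r in ctrl.masks_of(n,t): print(n,t,round(r['p'],2),r['extent'])
print(ctrl.get_obs())
E
```

```text
pics
scene [[-0.774, -0.455, 0.44, 1.228], [0.633, -0.547, 0.548, 0.908], [-0.009, 0.703, 0.711, 1.193], [0.0, 0.0, 0.0, 1.0]] [[583.0, 0.0, 316.5], [0.0, 583.0, 236.6], [0.0, 0.0, 1.0]]
top [[-0.023, 0.998, -0.066, 0.447], [-1.0, -0.022, 0.016, 0.043], [0.014, 0.066, 0.998, 1.02], [0.0, 0.0, 0.0, 1.0]] [[454.2, 0.0, 330.2], [0.0, 454.2, 236.9], [0.0, 0.0, 1.0]]
wrist [[0.376, -0.879, -0.293, 0.114], [0.927, 0.356, 0.121, 0.493], [-0.003, -0.317, 0.949, 0.374], [0.0, 0.0, 0.0, 1.0]] [[337.9, 0.0, 321.5], [0.0, 337.9, 241.5], [0.0, 0.0, 1.0]]
scene hook 0.85 [324.3, 119.9, 351.0, 181.2]
scene hook 0.68 [325.4, 245.3, 368.9, 308.1]
scene hook 0.61 [424.7, 280.9, 503.7, 304.7]
scene tray 0.72 [213.3, 174.6, 253.9, 210.4]
scene tray 0.29 [325.0, 247.1, 371.5, 308.1]
scene eye_mid 0.88 [206.8, 178.5, 256.8, 210.3]
scene jar 0.73 [214.4, 181.9, 228.3, 196.9]
scene analyser 0.75 [129.7, 65.1, 295.6, 237.3]
scene analyser 0.38 [231.6, 279.1, 283.1, 338.1]
scene analyser 0.22 [325.9, 245.7, 371.8, 307.1]
top hook 0.91 [223.7, 214.7, 321.9, 242.7]
top hook 0.72 [409.2, 335.5, 530.8, 409.7]
top tray 0.81 [446.7, 169.9, 480.4, 224.1]
top eye_mid 0.95 [447.8, 171.8, 486.2, 224.3]
top analyser 0.95 [426.0, 69.1, 640.0, 273.7]
{'time_s': 0.65, 'qpos': array([ 1.18401828e+00,  2.40574824e-01,  5.01458729e-03,  1.33520901e+00,
       -2.77292967e-05,  1.57080037e+00]), 'joint_velocities': array([ 3.57271182e-04, -9.51982004e-05,  1.18184268e-03,  1.29889922e-03,
       -1.28182562e-03,  1.45875188e-03]), 'joint_torque': array([-6.55944659e-04, -3.72029757e+01,  2.52610838e+01,  1.04481918e-03,
       -7.18979027e-05, -2.64263235e-06]), 'ee_pos': array([0.18861221, 0.46306438, 0.23132463]), 'orientation': array([3.14156557e+00, 2.77291871e-05, 2.75481056e+00]), 'wrist_force': array([-0.41173044, -0.35542259,  0.04708685]), 'wrist_torque': array([-0.01677125, -0.03234807,  0.04568632]), 'width': 0.08525369744560703}
```

View pics/scene0.png

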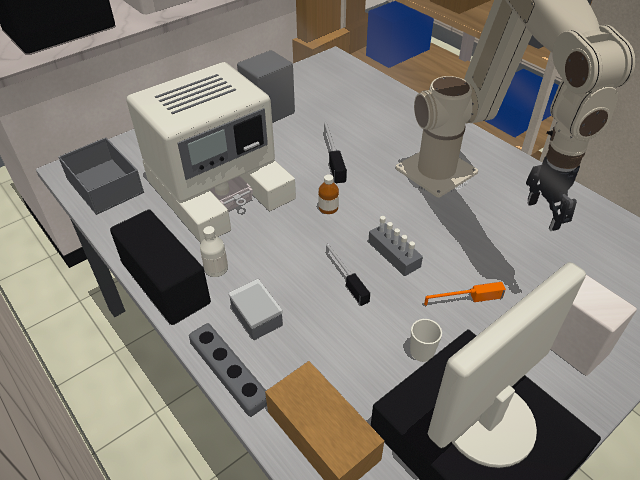

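View pics/top0.png

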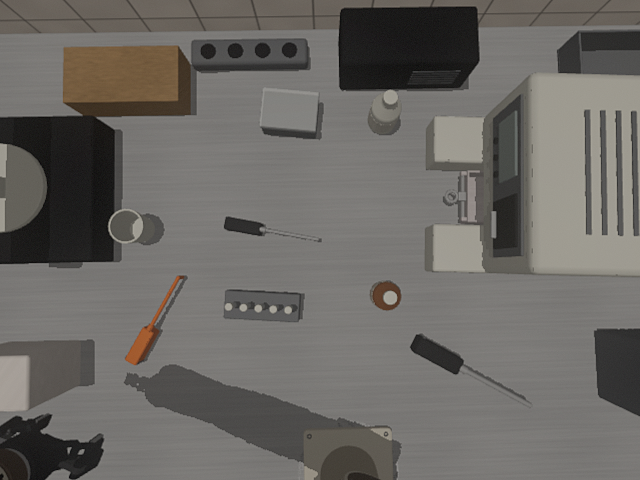

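View pics/wrist0.png

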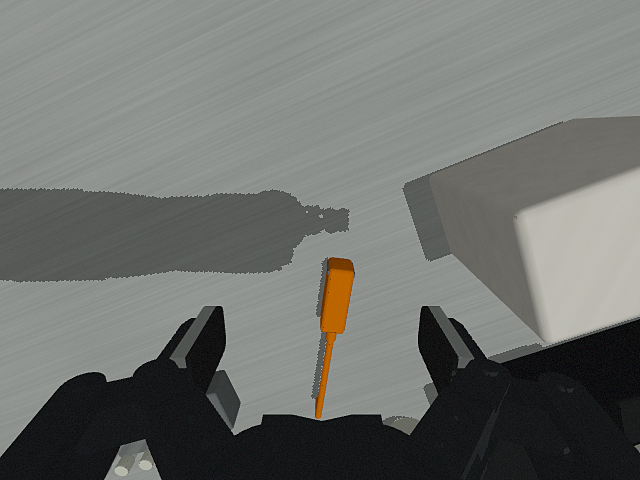

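The hook candidates in the top view are a black one at (272,230), a larger black one at (470,370), and an orange one at (155,320). The description points to the smaller black one at (272,230). I'll check it in a crop and measure it.

Run:
```python
from h import *
c=dict(np.load('pics/top0.npz'))
f=c['frame']
a=cv2.resize(f[195:265,205:335],(780,420),interpolation=cv2.INTER_CUBIC)
b=cv2.resize(f[150:240,420:540],(800,600),interpolation=cv2.INTER_CUBIC)
save('hook_crop.png',a); save('eye_crop.png',b)
s=dict(np.load('pics/scene0.npz'))['frame']
save('eye_scene.png',cv2.resize(s[160:230,200:300],(800,560),interpolation=cv2.INTER_CUBIC))
ctrl.capture('top')
ms=ctrl.masks_of('top','hook')
for m in ms:
    p=pts(c,mask=m['mask']); print(m['p'],m['extent'])
    hi=p[(p[:,2]>0.03)]
    print(len(p), np.percentile(p[:,2],[5,50,95]), len(hi))
    r=cv2.minAreaRect((p[:,:2]*1000).astype(np.float32)); print(r)
    h=p[p[:,2]>0.036]; 
    if len(h)>5: print('handle',cv2.minAreaRect((h[:,:2]*1000).astype(np.float32)),h.mean(0))
for t in ['analyser','reagent','wash','tuberack','tipbox','beaker','jar']:
    for m in ctrl.masks_of('top',t)[:1]:
        p=pts(c,mask=m['mask']);print(t,round(m['p'],2),np.round(m['extent']),np.median(p,0).round(3),np.percentile(p,2,axis=0).round(3),np.percentile(p,98,axis=0).round(3))
```

```text
0.87 [222.8, 217.3, 319.4, 241.5]
666 [0.03380534 0.03864875 0.04184594] 644
((529.6324462890625, 153.55148315429688), (208.0455780029297, 28.055021286010742), 79.09673309326172)
handle ((529.2684326171875, 154.44009399414062), (205.4991455078125, 27.785791397094727), 78.69474792480469) [0.53707789 0.19421057 0.03913494]
0.75 [410.9, 334.0, 532.2, 407.4]
1306 [0.02838028 0.05094395 0.0545069 ] 1235
((211.75503540039062, -266.30572509765625), (271.73321533203125, 41.604400634765625), 59.39527130126953)
handle ((212.63641357421875, -267.0443115234375), (271.37469482421875, 39.391902923583984), 59.46474075317383) [ 0.23874628 -0.225985    0.05075584]
0.74 [125.3, 272.8, 183.8, 364.2]
943 [0.00538949 0.037445   0.04157084] 758
((349.27587890625, 410.52716064453125), (40.42063903808594, 207.33529663085938), 60.24736022949219)
handle ((346.4136047363281, 405.6808166503906), (28.296768188476562, 207.1362762451172), 60.3965950012207) [0.31301354 0.42434073 0.03887773]
0.2 [448.1, 170.2, 483.8, 226.7]
1376 [0.00131699 0.02824895 0.05075243] 684
((594.6538696289062, -273.27789306640625), (97.71269989013672, 112.77778625488281), 87.37088775634766)
handle ((595.654296875, -266.0268249511719), (82.89814758300781, 113.48242950439453), 85.31140899658203) [ 0.59587243 -0.26470274  0.04646348]
analyser 0.62 [422.  73. 639. 275.] [ 0.586 -0.319  0.313] [ 0.432 -0.457  0.043] [ 0.747 -0.194  0.318]
tuberack 0.75 [223. 290. 300. 322.] [0.371 0.173 0.045] [0.338 0.099 0.02 ] [0.4   0.25  0.097]
tipbox 0.85 [260.  89. 320. 140.] [0.779 0.109 0.065] [0.741 0.052 0.01 ] [0.829 0.168 0.069]
beaker 0.79 [108. 209. 152. 245.] [0.544 0.462 0.05 ] [0.51  0.414 0.002] [0.574 0.481 0.086]
```

Run:
```python
from h import *
c=dict(np.load('pics/top0.npz'))
d=c['depth']
v,u=np.nonzero(d>=0)
P=pts(c,np.stack([u,v],1)).reshape(480,640,3)
# cheek tops: z~.085
for (r0,r1) in [(112,175),(220,280)]:
    sub=P[r0:r1,420:490].reshape(-1,3)
    s=sub[abs(sub[:,2]-.085)<.006]
    R=cv2.minAreaRect((s[:,:2]*1000).astype(np.float32)); print(len(s),cv2.boxPoints(R).round(1).tolist(), s[:,2].mean())
print('z map eye')
print((P[184:212:1,440:488:2,2]*1000).round().astype(int))
```

```text
2307 [[657.5, -298.1000061035156], [757.7000122070312, -302.79998779296875], [762.7000122070312, -196.0], [662.5, -191.3000030517578]] 0.08455622096748
2439 [[428.6000061035156, -298.3999938964844], [528.4000244140625, -301.29998779296875], [531.7999877929688, -183.89999389648438], [432.0, -181.0]] 0.08430896717712495
z map eye
[[   1    1    0    1   -3   -4    0   -1    0   -1    1   44   43   42
    48    3    6    6    6    6    6    4  104  113]
 [   1    2    0   -2    2    0   -1   -3    1    6    0   46   39   45
    49    2    4    6    5    4    3    3  102  112]
 [  -1    0    0    1   -1   -3    1   -1   -2    4    0   47   46   41
    48    5    6    6    9    7    2    3  102  112]
 [   1   -3    1    0   -3    1   -4   -4    0   -2    0   47   46   41
    47    4    5    4    1    3    7    4  105  116]
 [  -2    1   -2   -2    0    0   -2    2   -1    2    0   43   46   38
    51    4    1    5    5    3    5    4  104  113]
 [  -2    1   -2    1    3   43   40    2   -3   -3   -1   45   43   43
    52    3    3    4    8    3    2    3  102  113]
 [   0    0   -1    
[... 2030 characters left out ...]
3    1   46   43   40
    55    6    5    3    5    4    2    2  103  113]
 [  -2    2   -1   -1    1    2   -2    0    1    0    1   44   43   40
    48    7    6    2    2    8    3    6  101  112]
 [   0   -1   -1   -1    4 1020    1   -1    4    1   -1   46   44   43
    53    1    5    2    4    2    2    8  104  114]
 [   1    1   -1   -1    2   -4    0    4    0   -1   -5   46   45   40
    49    6    5    3    3    3    4    0  103  113]
 [  -2    0    1    1    0    2   -2    2   -1    0    1   47   45   42
    50    4    5    5    1    6    5    1  104  114]
 [   1    1    2   -3    0    0    0   -1    0   -3   -3   43   46   43
    48    5    0    5    6    5    4    6  102  112]]
```

View pics/hook_crop.png

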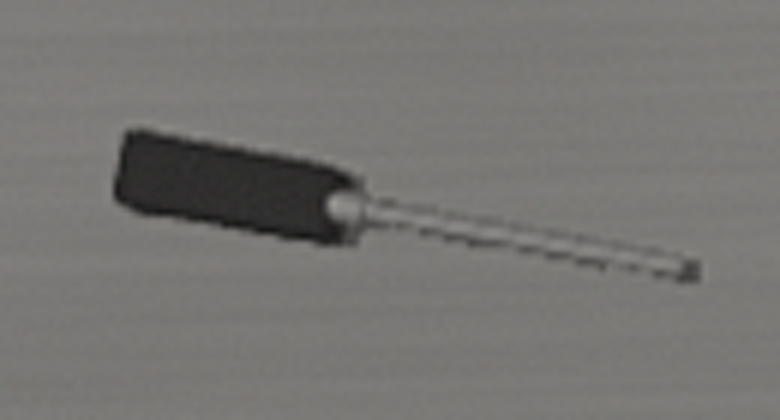

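View pics/eye_crop.png

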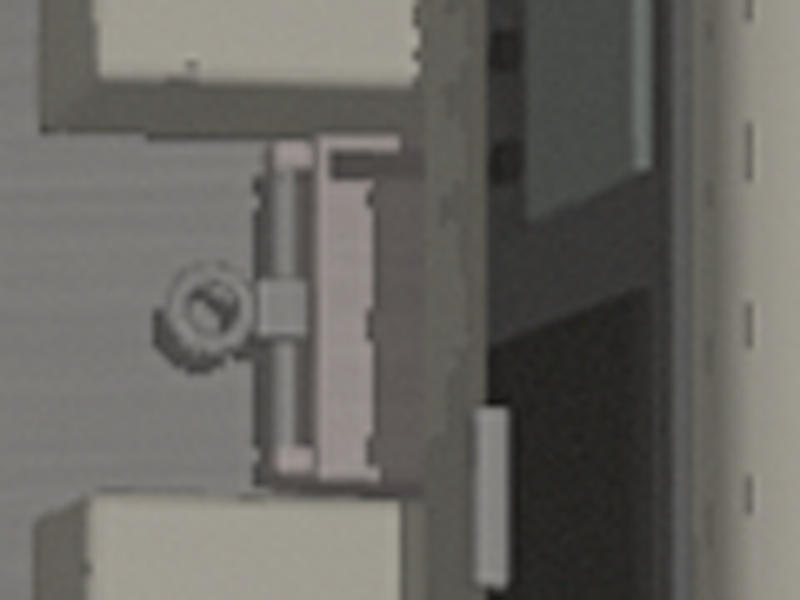

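View pics/eye_scene.png

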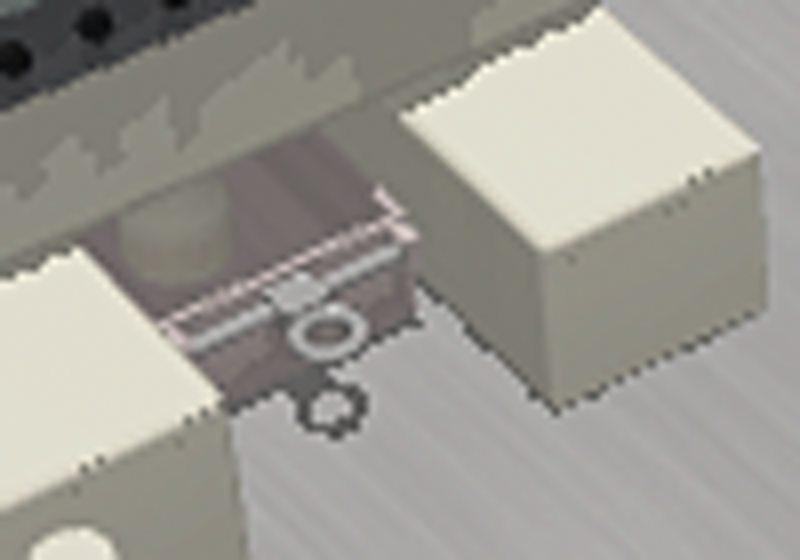

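Run:
```python
from h import *
from scipy.optimize import least_squares
c=dict(np.load('pics/top0.npz'))
v,u=np.nonzero(c['depth']>=0)
P=pts(c,np.stack([u,v],1)).reshape(480,640,3)*1000
ring=P[180:210,440:459].reshape(-1,3); ring=ring[(ring[:,2]>36)&(ring[:,2]<56)]
# fix height at 44 : project rays to plane z=44
def plane(uv,z):
    uv=np.atleast_2d(np.array(uv,float));K=c['K'];d=np.stack([(uv[:,0]-K[0,2])/K[0,0],-(uv[:,1]-K[1,2])/K[1,1],-np.ones(len(uv))])
    D=c['T'][:3,:3]@d;o=c['T'][:3,3:];t=(z/1000-o[2])/D[2];return ((o+D*t)*1000).T
sub=P[180:212,440:459,2];vv,uu=np.nonzero((sub>36)&(sub<56));q=plane(np.stack([uu+440,vv+180],1),44)
print(len(q),q.mean(0),q.min(0),q.max(0))
(cx,cy),r=cv2.minEnclosingCircle(q[q[:,1]>-1000][:,:2].astype(np.float32));print('enc',cx,cy,r)
f=least_squares(lambda p:np.hypot(q[:,0]-p[0],q[:,1]-p[1])-p[2],[q[:,0].mean(),q[:,1].mean(),12],loss='soft_l1').x;print('ringfit',f)
print('crop centre',plane([[451.5,196.2]],44))
# tray top front bar ends / posts: front wall z=50
sub=P[165:230,455:485,2];vv,uu=np.nonzero((sub>36)&(sub<56));q=plane(np.stack([uu+455,vv+165],1),48)
print('tray front x range',q[:,0].min(),q[:,0].max(),'R',cv2.boxPoints(cv2.minAreaRect(q[:,:2].astype(np.float32))).round(1).tolist())
# cheeks front edges at z=85
for r0,r1 in [(112,175),(220,280)]:
    S=P[r0:r1,415:480];ok=abs(S[:,:,2]-85)<7
    e=[];
    for i in range(ok.shape[0]):
        j=np.nonzero(ok[i])[0]
        if len(j)>30:e.append([415+j[0]-.5,r0+i])
    w=plane(e,85);print('front edge',np.polyfit(w[:,0],w[:,1],1),w[:,0].min(),w[:,0].max(),np.median(w[:,1]))
    e=[];e2=[]
    for j in range(18,60):
        i=np.nonzero(ok[:,j])[0]
        if len(i)>30:e.append([415+j,r0+i[0]-.5]);e2.append([415+j,r0+i[-1]+.5])
    for ee in(e,e2):
        w=plane(ee,85);pf=np.polyfit(w[:,1]+190,w[:,0],1);print('  side x@y=-190 ',pf, w[:,1].min(),w[:,1].max())
# hook
ctrl.capture('top');m=ctrl.masks_of('top','hook')[0]['mask'];print(m.sum())
S=P[205:255,215:330];vv,uu=np.nonzero(S[:,:,2]>25);uv=np.stack([uu+215,vv+205],1)
q=plane(uv,40);h=q[q[:,1]>135+0];R=cv2.minAreaRect(q[:,:2].astype(np.float32));print('all',R)
w=[]
for col in range(215,330):
    k=uv[:,0]==col
    if k.sum(): w.append([col,k.sum(),uv[k,1].mean()])
w=np.array(w);print(w[:,1].astype(int).tolist(),w[0,0])
hd=q[np.isin(uv[:,0],w[w[:,1]>=10][:,0])];R=cv2.minAreaRect(hd[:,:2].astype(np.float32));print('handle',R)
rod=w[(w[:,0]>268)];wr=plane(np.stack([rod[:,0],rod[:,2]],1),36);pf=np.polyfit(wr[:,1],wr[:,0],1);print('rod',pf,'tip end',wr[-1],wr[0])
for t in ['wash','reagent','jar']:
    for r in ctrl.masks_of('top',t)[:2]: print(t,r['p'],r['extent'],np.median(pts(c,mask=r['mask']),0))
```

```text
116 [ 595.47668083 -238.99305147   44.        ] [ 581.4414438  -252.99363352   44.        ] [ 610.0795252  -224.06566377   44.        ]
enc 594.9237060546875 -239.1656951904297 16.08039665222168
ringfit [ 595.48875921 -238.61927168   12.3101622 ]
crop centre [[ 594.21282711 -238.41286173   44.        ]]
tray front x range 538.1930602992898 661.8829100804627 R [[537.4000244140625, -303.79998779296875], [660.4000244140625, -308.8999938964844], [662.9000244140625, -247.6999969482422], [540.0, -242.6999969482422]]
front edge [-2.71089189e-02 -1.74220775e+02] 660.5336229908853 759.112695566116 -193.02936252759494
  side x@y=-190  [3.78991842e-02 7.60815358e+02] -281.18941632956836 -196.49662143115893
  side x@y=-190  [4.52167511e-02 6.61787510e+02] -276.8490093447342 -192.82175722824113
front edge [-4.97911756e-02 -1.58176015e+02] 433.4286181964821 530.7374734389725 -182.46980948086218
  side x@y=-190  [2.49855548e-02 5.31741978e+02] -271.0920504450596 -185.75741958763348
  side x@y=-190  [3.50484191e-02 4.32940604e+02] -266.7975578678754 -182.05436181208557
899
all ((525.5620727539062, 1
[... 188 characters left out ...]
 14, 14, 13, 13, 13, 14, 14, 13, 13, 13, 12, 9, 9, 6, 6, 5, 4, 4, 4, 4, 4, 4, 4, 4, 4, 3, 3, 4, 4, 4, 4, 3, 4, 4, 4, 4, 3, 3, 5, 4, 4, 4, 3, 3, 4, 4, 4, 5, 3, 4, 4, 5, 6, 3, 3, 4, 4, 4, 4, 3, 5, 4, 4, 4, 3, 4, 4, 4, 4, 2, 1, 1] 216.0
handle ((522.3963623046875, 216.58065795898438), (75.503173828125, 77.97596740722656), 89.26841735839844)
rod [2.01863648e-01 4.98726456e+02] tip end [526.94127746  29.61786874  36.        ] [530.87645642 159.78486611  36.        ]
wash 0.82 [367.7, 90.8, 401.9, 136.6] [ 0.76478372 -0.08894036  0.10044805]
reagent 0.73 [366.1, 90.9, 404.6, 134.1] [ 0.76501698 -0.08894036  0.09996251]
reagent 0.56 [368.4, 279.2, 401.2, 310.3] [ 0.3886535  -0.08051206  0.08512584]
```

Run:
```python
from h import *
c=dict(np.load('pics/top0.npz'))
def plane(uv,z):
    uv=np.atleast_2d(np.array(uv,float));K=c['K'];d=np.stack([(uv[:,0]-K[0,2])/K[0,0],-(uv[:,1]-K[1,2])/K[1,1],-np.ones(len(uv))])
    D=c['T'][:3,:3]@d;o=c['T'][:3,3:];t=(z/1000-o[2])/D[2];return ((o+D*t)*1000).T
v,u=np.nonzero(c['depth']>=0)
P=pts(c,np.stack([u,v],1)).reshape(480,640,3)*1000
S=P[205:255,215:330,2];vv,uu=np.nonzero((S>28)&(S<60));uv=np.stack([uu+215,vv+205],1)
k=np.zeros((480,640),np.uint8);k[uv[:,1],uv[:,0]]=1
n,l,st,_=cv2.connectedComponentsWithStats(k);print(st.tolist())
i=1+st[1:,4].argmax();k=l==i
v,u=np.nonzero(k);cols=np.array([(x,(u==x).sum(),v[u==x].mean()) for x in np.unique(u)]);
hc=cols[cols[:,1]>=10][:,0];hm=np.isin(u,hc)
q=plane(np.stack([u,v],1)[hm],40);print('handle',cv2.minAreaRect(q[:,:2].astype(np.float32)))
rod=cols[cols[:,0]>264];w=plane(rod[:,[0,2]],38);pf=np.polyfit(w[:,1],w[:,0],1);print('rod',pf,rod[-1],w[-1],'res',np.std(w[:,0]-np.polyval(pf,w[:,1])))
for y in(216,200,50,45): print(y,np.polyval(pf,y))
```

```text
[[0, 0, 640, 480, 306495], [224, 216, 96, 25, 705]]
handle ((541.2999267578125, 215.98776245117188), (79.849365234375, 28.83654022216797), 78.92762756347656)
rod [2.01763537e-01 4.97732438e+02] [319.    2.  238.5] [508.78352039  51.72568341  38.        ] res 0.41536877806005906
216 541.31336157066
200 538.0851449841706
50 507.8206144858321
45 506.81179680255417
```

The ring fits at (595,-239) and the bay mouth at (597,-188), about 2° rotated. The chosen hook's handle is at (541,216), measuring 80×29, which matches the size given. I'm moving over it now.

Request:
step_arm([
  {"xyz": [-42,-9.6,0],"turn": 0},
  {"xyz": [-42,-9.6,0],"turn": 0},
  {"xyz": [-42,-9.6,0],"turn": 0},
  {"xyz": [-42,-9.6,0],"turn": 0},
  {"xyz": [-42,-9.6,0],"turn": 0},
  {"xyz": [-42,-9.6,0],"turn": 0},
  {"xyz": [-42,-9.6,0],"turn": 0},
  {"xyz": [-42,-9.6,0],"turn": 0},
  {"xyz": [-42,-9.6,0],"turn": 0},
  {"xyz": [-42,-9.6,0],"turn": 0},
], hand=85)

```text
time_s: 2.35
ee_pos: [0.5427, 0.2145, 0.2314]
orientation: [3.141, 0.0, 2.755]
wrist_force: [-0.7, -0.1, -1.0]
width: 0.0852
```

Request:
step_arm([
  {"xyz": [0,0,10],"turn": 7.92},
  {"xyz": [0,0,10],"turn": 7.92},
  {"xyz": [0,0,10],"turn": 7.92},
  {"xyz": [0,0,10],"turn": 7.92},
  {"xyz": [0,0,10],"turn": 7.92},
  {"xyz": [0,0,10],"turn": 7.92},
  {"xyz": [0,0,10],"turn": 7.92},
  {"xyz": [0,0,10],"turn": 7.92},
  {"xyz": [0,0,10],"turn": 7.92},
  {"xyz": [0,0,10],"turn": 7.92},
  {"xyz": [0,0,0],"turn": 0},
  {"xyz": [0,0,0],"turn": 0},
])

```text
time_s: 3.55
ee_pos: [0.5413, 0.2157, 0.1313]
orientation: [-3.141, 0.0, 1.375]
wrist_force: [0.3, 0.1, 0.0]
width: 0.0848
```

Run:
```python
from h import *
c=ctrl.capture('wrist'); save('w1.png',c['frame'])
```

```text
(no output)
```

View pics/w1.png

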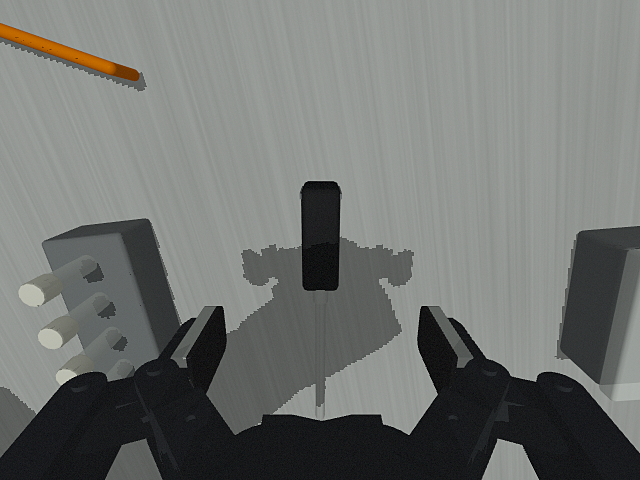

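The handle sits centred between the open fingers (px 321,240), with the rod pointing down the picture as planned. I'll descend and grip.

Request:
step_arm([
  {"xyz": [0,0,30],"turn": 0},
  {"xyz": [0,0,30],"turn": 0},
  {"xyz": [0,0,30],"turn": 0},
  {"xyz": [0,0,20],"turn": 0},
  {"xyz": [0,0,15],"turn": 0},
  {"xyz": [0,0,0],"turn": 0},
  {"xyz": [0,0,0],"turn": 0},
])

```text
time_s: 4.3
ee_pos: [0.5419, 0.2159, 0.007]
orientation: [3.141, -0.0, 1.373]
wrist_force: [0.1, 0.3, 1.5]
width: 0.0848
```

Request:
step_arm([
  {"xyz": [0,0,0],"turn": 0},
  {"xyz": [0,0,0],"turn": 0},
  {"xyz": [0,0,0],"turn": 0},
  {"xyz": [0,0,0],"turn": 0},
  {"xyz": [0,0,0],"turn": 0},
  {"xyz": [0,0,0],"turn": 0},
  {"xyz": [0,0,0],"turn": 0},
  {"xyz": [0,0,0],"turn": 0},
], hand=0, newtons=80)

```text
time_s: 5.1
ee_pos: [0.5419, 0.216, 0.0072]
orientation: [3.14, -0.001, 1.373]
wrist_force: [-1.1, -0.4, 5.7]
width: 0.027
```

Request:
step_arm([
  {"xyz": [0,0,-20],"turn": 0},
  {"xyz": [0,0,-35],"turn": 0},
  {"xyz": [0,0,-35],"turn": 0},
  {"xyz": [0,0,0],"turn": -4.65},
  {"xyz": [0,0,0],"turn": -4.65},
  {"xyz": [0,0,0],"turn": 0},
])

```text
time_s: 5.7
ee_pos: [0.5408, 0.2155, 0.0957]
orientation: [-3.14, 0.001, 1.535]
wrist_force: [-0.1, 0.2, -2.8]
width: 0.0268
```

Request:
step_arm([
  {"xyz": [-28.8,6.9,0],"turn": 0},
  {"xyz": [-28.8,6.9,0],"turn": 0},
  {"xyz": [-28.8,6.9,0],"turn": 0},
  {"xyz": [-28.8,6.9,0],"turn": 0},
  {"xyz": [-28.8,6.9,0],"turn": 0},
  {"xyz": [-28.8,6.9,0],"turn": 0},
  {"xyz": [-28.8,6.9,0],"turn": 0},
  {"xyz": [-28.8,6.9,0],"turn": 0},
  {"xyz": [-28.8,6.9,0],"turn": 0},
  {"xyz": [-28.8,6.9,0],"turn": 0},
  {"xyz": [0,0,0],"turn": 0},
  {"xyz": [0,0,0],"turn": 0},
])

```text
time_s: 6.9
ee_pos: [0.5992, -0.0751, 0.0952]
orientation: [-3.139, -0.001, 1.532]
wrist_force: [1.6, 0.2, -2.0]
width: 0.0266
```

Run:
```python
from h import *
for n in['top','scene','wrist']:
    c=ctrl.capture(n); np.savez('pics/'+n+'2.npz',**c); save(n+'2.png',c['frame'])
f=dict(np.load('pics/top2.npz'))['frame']; save('t2c.png',cv2.resize(f[130:280,300:500],(800,600),interpolation=cv2.INTER_CUBIC))
f=dict(np.load('pics/scene2.npz'))['frame']; save('s2c.png',cv2.resize(f[110:260,180:380],(800,600),interpolation=cv2.INTER_CUBIC))
```

```text
(no output)
```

View pics/t2c.png

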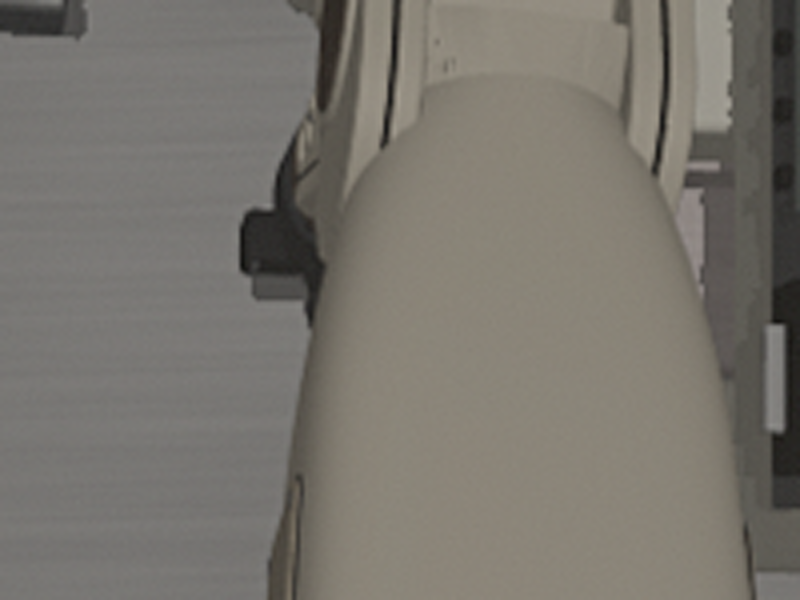

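View pics/s2c.png

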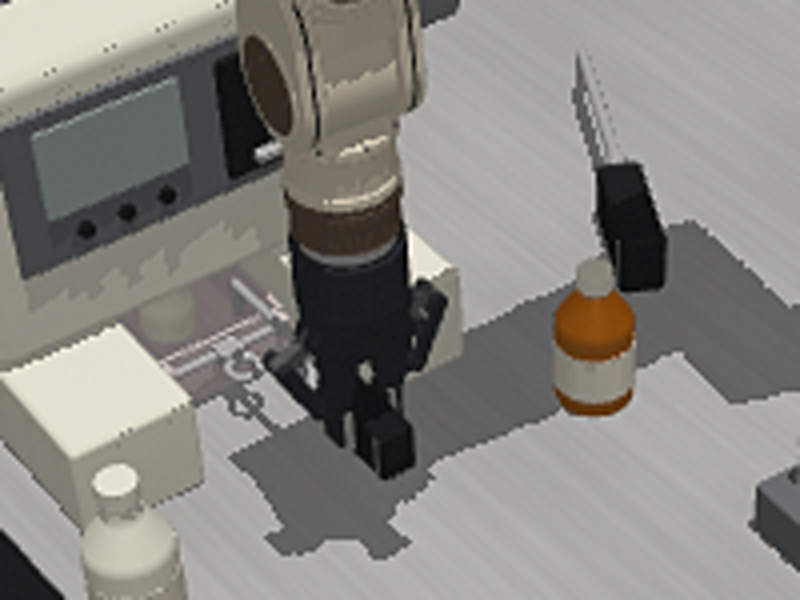

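View pics/wrist2.png

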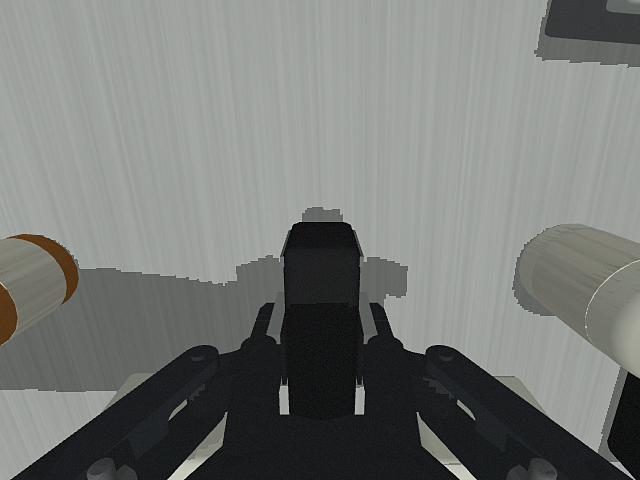

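Run:
```python
from h import *
c=dict(np.load('pics/scene2.npz'))
f=c['frame'];save('s2d.png',cv2.resize(f[165:225,215:295],(800,600),interpolation=cv2.INTER_CUBIC))
def proj(p):
    q=np.linalg.inv(c['T'])@np.append(np.array(p)/1000,1);x,y,z=q[0],-q[1],-q[2];return np.round([c['K'][0,0]*x/z+c['K'][0,2],c['K'][1,1]*y/z+c['K'][1,2]],2)
o=ctrl.get_obs();print(o['ee_pos'],o['orientation'])
print('ring',proj([595,-238.8,42]),'rod end top',proj([593.1,-239.9-4,126]),'tip',proj([593.1,-239.9,94]),'cheek corner',proj([659,-192,85]),proj([531,-185,85]))
d=c['depth']
v,u=np.mgrid[172:200,228:262];P=pts(c,np.stack([u.ravel(),v.ravel()],1)).reshape(28,34,3)
print((P[...,2]*1000).round().astype(int).tolist().__str__().replace('],','],\n'))
```

```text
[ 0.59939163 -0.07355286  0.09576033] [-3.14022029e+00 -3.93349993e-04  1.53545349e+00]
ring [240.16 200.71] rod end top [236.73 177.62] tip [238.66 186.85] cheek corner [229.04 207.57] [267.36 189.74]
[[120, 123, 119, 112, 117, 113, 113, 108, 108, 110, 107, 100, 102, 103, 96, 100, 93, 89, 88, 80, 84, 79, 88, 80, 262, 267, 268, 268, 272, 274, 281, 282, 284, 285],
 [119, 120, 112, 111, 109, 108, 106, 108, 105, 101, 103, 100, 99, 98, 92, 89, 88, 66, 73, 75, 78, 83, 85, 90, 259, 266, 268, 265, 267, 274, 277, 275, 275, 277],
 [111, 116, 109, 110, 107, 105, 110, 102, 102, 101, 101, 102, 94, 92, 85, 57, 61, 62, 70, 68, 76, 83, 79, 83, 84, 264, 260, 262, 260, 267, 272, 271, 277, 273],
 [112, 110, 111, 102, 106, 100, 97, 97, 95, 1193, 96, 92, 35, 45, 44, 53, 60, 63, 63, 73, 71, 76, 79, 82, 81, 260, 260, 262, 267, 267, 269, 271, 270, 271],
 [113, 110, 104, 103, 101, 98, 96, 95, 91, 91, 42, 49, 31, 36, 37, 45, 48, 55, 58, 66, 70, 73, 76, 77, 79, 254, 260, 256, 258, 268, 266, 272, 265, 265],
 [102, 104, 98, 97, 98, 92, 94, 90, 36, 39, 44, 52, 50, 36, 42, 47, 45, 56, 56, 58, 64, 69, 70, 78, 81, 
[... 2577 characters left out ...]
5, 42, 39, 30, 26, 21, 21, 18, 17, 15, 13, 122, 201, 201, 205, 205, 207, 204, 204, 205, 201],
 [50, 46, 44, 49, 49, 48, 51, 44, 49, 47, 48, 45, 51, 41, 25, 26, 23, 20, 18, 13, 10, 14, 15, 15, 196, 199, 203, 200, 198, 205, 205, 202, 203, 203],
 [51, 46, 43, 43, 43, 45, 46, 47, 50, 45, 46, 45, 46, 20, 25, 24, 20, 23, 20, 13, 11, 17, 5, 197, 203, 200, 203, 201, 199, 197, 203, 201, 196, 196],
 [45, 44, 44, 38, 44, 42, 44, 49, 47, 47, 46, 47, 43, 45, 42, 41, 16, 11, 193, 197, 190, 191, 195, 197, 194, 197, 198, 196, 196, 127, 199, 197, 198, 186],
 [41, 40, 47, 44, 40, 47, 43, 45, 40, 44, 46, 44, 45, 40, 43, 41, 49, 7, 192, 196, 193, 198, 198, 199, 198, 196, 196, 193, 190, 122, 124, 189, 185, 187]]
```

View pics/s2d.png

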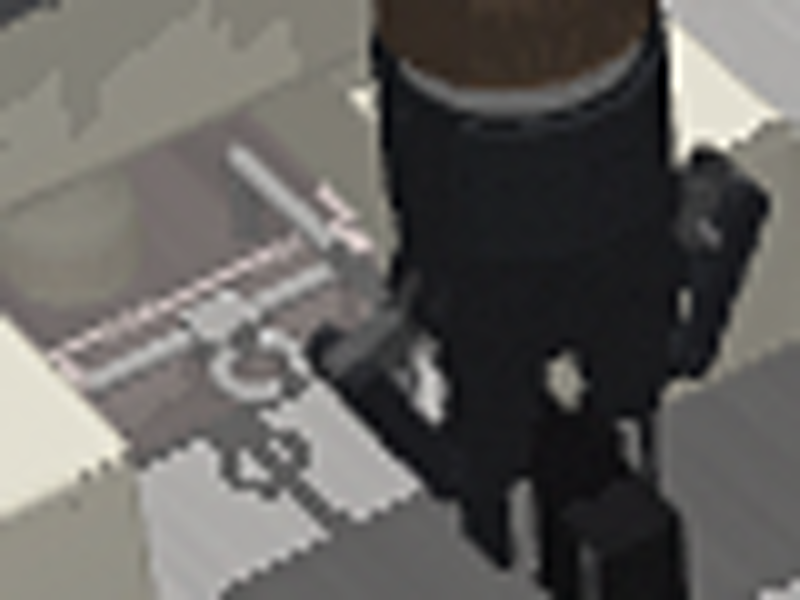

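Run:
```python
from h import *
from scipy.optimize import least_squares
c=dict(np.load('pics/scene2.npz'));K=c['K'];T=c['T']
v,u=np.mgrid[165:225,215:295];P=(pts(c,np.stack([u.ravel(),v.ravel()],1))*1000)
def plane(u,v,z):
    d=np.stack([(u-K[0,2])/K[0,0],-(v-K[1,2])/K[1,1],-np.ones(len(u))]);D=T[:3,:3]@d;o=T[:3,3:];t=(z/1000-o[2])/D[2];return ((o+D*t)*1000).T
U=u.ravel();V=v.ravel()
# rod: near z 115..132, x within 575..615, y -260..-150
m=(P[:,2]>116)&(P[:,2]<133)&(U<256)&(V>176)&(P[:,1]>-260)&(P[:,1]<-150)&(abs(P[:,0]-595)<25)
q=plane(U[m],V[m],123.5);pf=np.polyfit(q[:,1],q[:,0],1);print('rod n',m.sum(),pf,'ymin',np.sort(q[:,1])[:4],'x at -240',np.polyval(pf,-240))
t=(U>=238)&(U<=240)&(V>=182)&(V<=188)&(P[:,2]>85)
print('tip pts 3d',P[t].mean(0), np.median(P[t],0))
s0=c
for nm in ['scene0','scene2']:
    c=dict(np.load('pics/%s.npz'%nm));P2=pts(c,np.stack([U,V],1))*1000
    r=(P2[:,2]>36)&(P2[:,2]<50)&(abs(P2[:,0]-595)<20)&(abs(P2[:,1]+239)<20)
    q=plane(U[r],V[r],44); q=q[q[:,1]>-254]
    print(nm,'ring',len(q),least_squares(lambda p:np.hypot(q[:,0]-p[0],q[:,1]-p[1])-12,[595,-239],loss='soft_l1').x,q.min(0),q.max(0))
```

```text
rod n 61 [4.42822769e-02 6.04652343e+02] ymin [-235.38636639 -233.55040918 -231.71453565 -231.68415712] x at -240 594.0245965768452
tip pts 3d [ 596.24862756 -230.39765894  109.42302443] [ 596.51016056 -231.72587655  108.0260464 ]
scene0 ring 56 [ 596.85493827 -235.52398447] [ 582.8243381  -253.02670821   44.        ] [ 611.36711498 -217.518044     44.        ]
scene2 ring 60 [ 596.80330868 -235.42357388] [ 582.3423232  -253.02670821   44.        ] [ 611.36711498 -217.518044     44.        ]
```

Request:
step_arm([
  {"xyz": [-2,2,0],"turn": 0},
  {"xyz": [0,0,15],"turn": 0},
  {"xyz": [0,0,15],"turn": 0},
  {"xyz": [0,0,12],"turn": 0},
  {"xyz": [0,0,0],"turn": 0},
  {"xyz": [0,0,0],"turn": 0},
])

```text
time_s: 7.65
ee_pos: [0.6018, -0.0763, 0.0542]
orientation: [-3.141, -0.0, 1.535]
wrist_force: [-0.0, 0.3, -1.2]
width: 0.0267
```

Run:
```python
from h import *
c=ctrl.capture('scene'); np.savez('pics/scene3.npz',**c); f=c['frame'];save('s3.png',cv2.resize(f[165:225,215:295],(800,600),interpolation=cv2.INTER_CUBIC))
print(ctrl.get_obs()['ee_pos'])
```

```text
[ 0.60237236 -0.07646791  0.05484529]
```

View pics/s3.png

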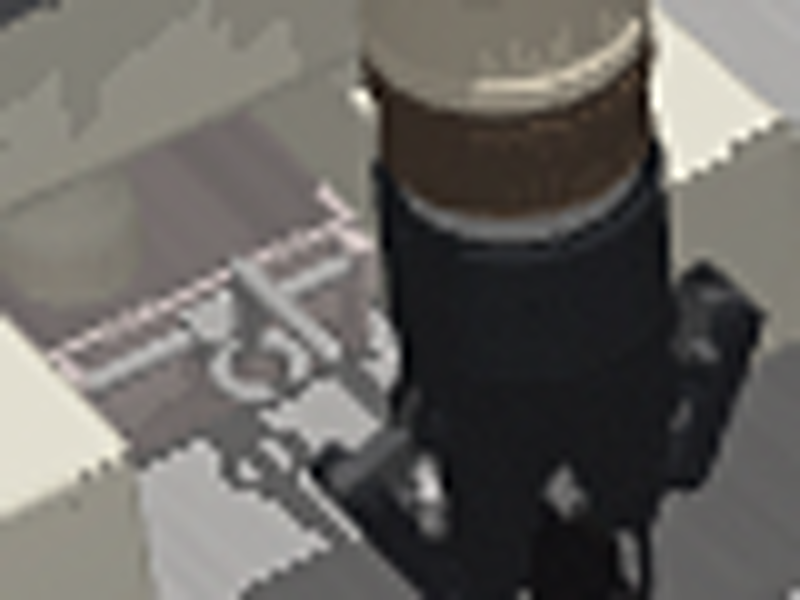

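Run:
```python
from h import *
c=dict(np.load('pics/scene3.npz'))
f=c['frame'][182:206,228:256];save('s3z.png',cv2.resize(f,(784,672),interpolation=cv2.INTER_NEAREST)[:600])
v,u=np.mgrid[186:206,230:256];P=pts(c,np.stack([u.ravel(),v.ravel()],1)).reshape(20,26,3)*1000
print('cols 230..');print('\n'.join(str(186+i)+' '+' '.join('%4d'%z for z in r) for i,r in enumerate(P[...,2])))
def proj(p):
    q=np.linalg.inv(c['T'])@np.append(np.array(p)/1000,1);x,y,z=q[0],-q[1],-q[2];return np.round([c['K'][0,0]*x/z+c['K'][0,2],c['K'][1,1]*y/z+c['K'][1,2]],2)
R=np.array([596.8,-235.4])
print('if centred: tip bottom',proj([*R,53.5]),'rod end top',proj([R[0],R[1]-4,82]),'rod axis end',proj([R[0],R[1]-4,82]),'tip bottom mid -> +5mm x',proj([R[0]+5,R[1],53.5]),'+5y',proj([R[0],R[1]+5,53.5]))
```

```text
cols 230..
186    1    1    0    3    4    1    6   -2    5    2   10   16   18   27   34   35   41   44   51   52   49   35   35  224  222  229
187    3    5   -3   -1    5    4    0    0   10   11    7   13   18   17   26   26   29   45   48   46   45   33   34  218  220  217
188   -2    8    4   -1    2    5    0    1    2   -1    8    6   13   17   17   50   46   51   45   47   48   46   30  215  219  221
189   -1    4    4    4    1    0    1    0    1   -1    1    5    5   46   48   43   47   43   41   44   47   49   48  208  215  216
190    3    3    0    0    6    1    5    3   -1   83    3   51   44   44   46   43   43   43   41   44   49   50   45  206  211  214
191    0    7    2    0    3    5    5    7   79   83   86   41   47   46   41   40   42   41   47   46   45   35   38  203  213  213
192    6    8    1    5    0   -1    5   52   85 1193   83   79   38   40   49   45   44   45   37   40   39   35   37  198  211  209
193    3    7    0    6   48   48   51   50   73   85   81   78   84   44   46   44   45   44   38   26   29   38    4  191  199  206
194    2    8   4
[... 1047 characters left out ...]
 1  177
202   27   20   21   21   15   15   46   45   39   11    7    6    4   42   40   39    1    4   79   82   84   84   -2   -1   -5  173
203   20   20   14   19   18   13   40   45   41   44   44   50   45   47   42   40   -4   -5   -4   82   83   81   78   -2  167  163
204   19   19   19   17   10   15    8   35   40   38   43   41   45   38   38   -4   -2    1   -1   -1   83   81   85   85  163  164
205   11   11    9    7    8    1    7   -3    0   37   39   37   37   -6    0    0    0   -5   -1   -1    2   77   80   83  161  163
if centred: tip bottom [239.9  198.65] rod end top [238.13 190.61] rod axis end [238.13 190.61] tip bottom mid -> +5mm x [238.48 199.37] +5y [240.85 199.52]
```

View pics/s3z.png

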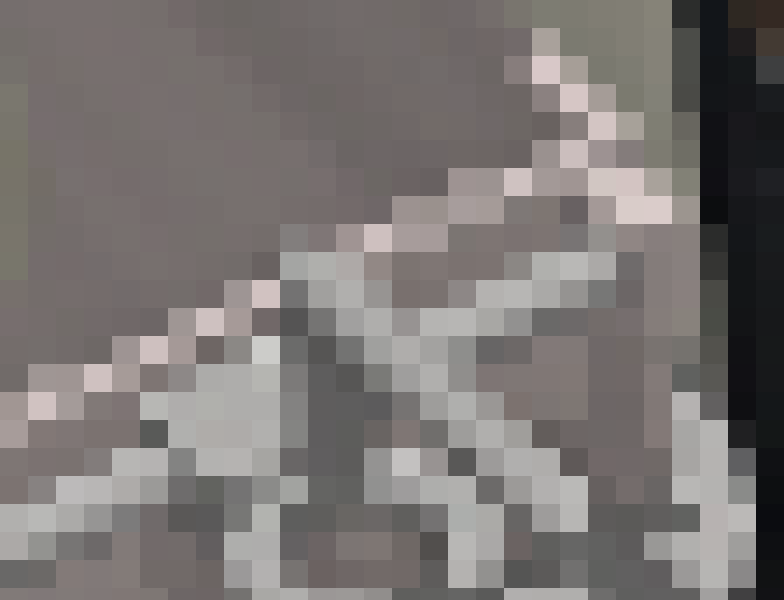

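Request:
step_arm([
  {"xyz": [0,-1,4],"turn": 0},
  {"xyz": [0,0,4],"turn": 0},
  {"xyz": [0,0,4],"turn": 0},
  {"xyz": [0,0,2],"turn": 0},
  {"xyz": [0,0,0],"turn": 0},
])

```text
time_s: 8.2
ee_pos: [0.6005, -0.0766, 0.0398]
orientation: [-3.141, -0.0, 1.535]
wrist_force: [-0.7, 1.0, -2.4]
width: 0.0272
```

Request:
step_arm([
  {"xyz": [0,0,3],"turn": 0},
  {"xyz": [0,0,3],"turn": 0},
  {"xyz": [0,0,3],"turn": 0},
  {"xyz": [0,0,2],"turn": 0},
  {"xyz": [0,0,0],"turn": 0},
  {"xyz": [0,0,0],"turn": 0},
])

```text
time_s: 8.8
ee_pos: [0.6009, -0.0766, 0.0292]
orientation: [-3.141, -0.0, 1.535]
wrist_force: [-0.5, 0.2, -1.9]
width: 0.0268
```

Run:
```python
from h import *
c=ctrl.capture('scene'); np.savez('pics/scene4.npz',**c); f=c['frame'];save('s4.png',cv2.resize(f[165:225,215:295],(800,600),interpolation=cv2.INTER_CUBIC))
o=ctrl.get_obs();print(o['ee_pos'],o['wrist_force'])
v,u=np.mgrid[186:206,230:256];P=pts(c,np.stack([u.ravel(),v.ravel()],1)).reshape(20,26,3)*1000
print('\n'.join(str(186+i)+' '+' '.join('%4d'%z for z in r) for i,r in enumerate(P[...,2])))
```

```text
[ 0.60095921 -0.07663395  0.02935526] [ 0.77408625 -0.9200278  -2.82002685]
186    5   -1   -5    0    3    5    3    2    5   16    6   13   25   27   30   34   35   41   41   51   50   35   41   43  221  226
187    2    4    2    8   -2    5    0    4    7    4    9   10   12   19   21   32   34   46   48   53   47   31   39   40  214  220
188    4    4    7    2    0    2    5    0    4    3    3    6   13   14   20   50   54   44   52   53   49   49   33  203  212  216
189    0    1    0    2    0    1    1    5    2    0    0    8    5   48   47   46   42   43   41   52   48   42   43  201  202  214
190    4   -2    0    7    4    0    0   -3    1   -2    1   49   46   48   41   46   45   37   39   45   47   44   45  201  201  201
191    6    7    1    4    3    3    1    0    0   43   48   48   45   44   43   38   41   48   40   39   39   39   43   21  200  201
192    2    4    2    4   -1    0    8   47   53   49   47   42   46   38   45   42   44   43   47   43   40   37   37   19  198  203
193    2    7    3    5   48   44   51   47   50   48   38   33   42   47   41   40   
[... 955 characters left out ...]
    2   -1    7   -1   -2  175
201   38   38   25   24   22   36   39   36   37   47   46   41   58   55   57   61   -1   -2   -6    1   -2   -1    0   -2   -1  172
202   28   30   27   20   18   10   44   47   41    8   44   39   11   56   55   63   58    2   -4   -6    0   -3   -3    6    0  167
203   18   14   15   15   13   13   39   42   46   41   45   46   46   42   55   57   58   61 1193   -3   -2    0   -4   -2   -3  166
204   21   18   16   17    9    6    7   41   36   44   41   39   46   43   42   53   61   58   60    1   -5    0   -5   -3    2  158
205   15   12   10    8    1    3 1193    5    0   36   44   40   38   -4   -2   -1   56   54   56   55    0   -3    1   -3   -2    0
```

View pics/s4.png

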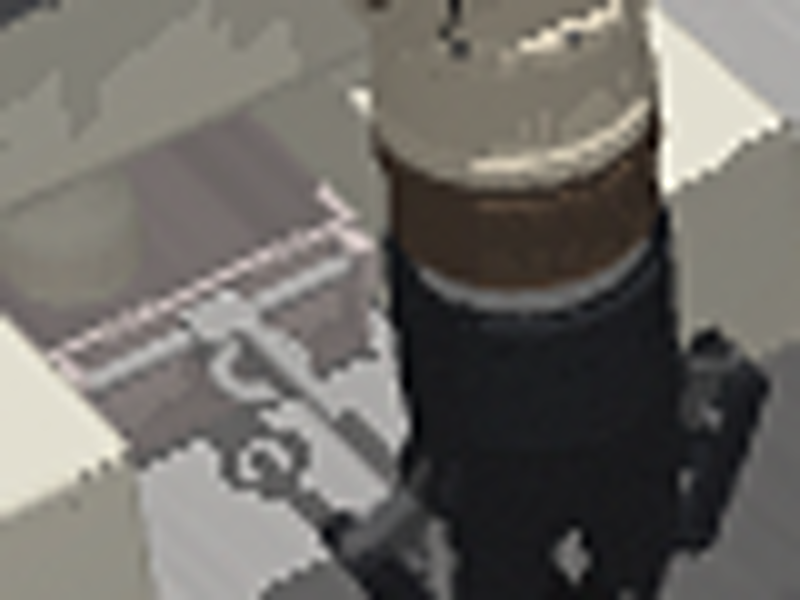

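The tip is down in the eye: tip z is about 28 mm and there was no contact force on the way down. I'll pull gently, starting with 40 mm.

Request:
step_arm([
  {"xyz": [1,0,0],"turn": 0},
  {"xyz": [3,0,0],"turn": 0},
  {"xyz": [5,0,0],"turn": 0},
  {"xyz": [7,0,0],"turn": 0},
  {"xyz": [8,0,0],"turn": 0},
  {"xyz": [7,0,0],"turn": 0},
  {"xyz": [5,0,0],"turn": 0},
  {"xyz": [3,0,0],"turn": 0},
  {"xyz": [1,0,0],"turn": 0},
  {"xyz": [0,0,0],"turn": 0},
  {"xyz": [0,0,0],"turn": 0},
])

```text
time_s: 9.95
ee_pos: [0.6024, -0.0364, 0.0294]
orientation: [3.141, -0.001, 1.535]
wrist_force: [-0.3, -2.2, -1.2]
width: 0.0272
```

Run:
```python
from h import *
c=ctrl.capture('scene'); np.savez('pics/scene5.npz',**c); f=c['frame'];save('s5.png',cv2.resize(f[140:260,180:340],(800,600),interpolation=cv2.INTER_CUBIC))
```

```text
(no output)
```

View pics/s5.png

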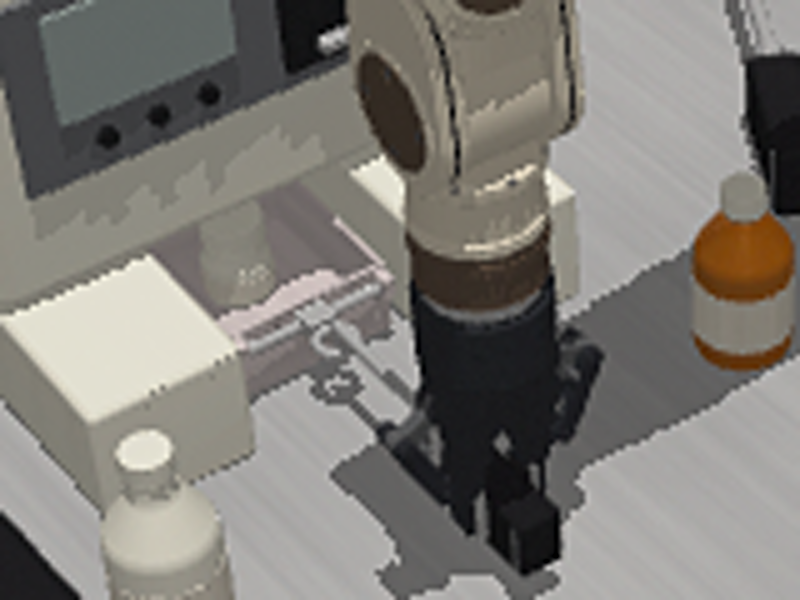

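Request:
step_arm([
  {"xyz": [3,0,0],"turn": 0},
  {"xyz": [6,0,0],"turn": 0},
  {"xyz": [9,0,0],"turn": 0},
  {"xyz": [12,0,0],"turn": 0},
  {"xyz": [13,0,0],"turn": 0},
  {"xyz": [14,0,0],"turn": 0},
  {"xyz": [13,0,0],"turn": 0},
  {"xyz": [12,0,0],"turn": 0},
  {"xyz": [9,0,0],"turn": 0},
  {"xyz": [6,0,0],"turn": 0},
  {"xyz": [3,0,0],"turn": 0},
  {"xyz": [0,0,0],"turn": 0},
])

```text
time_s: 11.2
ee_pos: [0.6059, 0.0641, 0.0293]
orientation: [-3.142, -0.001, 1.535]
wrist_force: [0.4, -1.2, -2.2]
width: 0.0272
```

Request:
step_arm([
  {"xyz": [3,0,0],"turn": 0},
  {"xyz": [6,0,0],"turn": 0},
  {"xyz": [9,0,0],"turn": 0},
  {"xyz": [12,0,0],"turn": 0},
  {"xyz": [13,0,0],"turn": 0},
  {"xyz": [14,0,0],"turn": 0},
  {"xyz": [13,0,0],"turn": 0},
  {"xyz": [12,0,0],"turn": 0},
  {"xyz": [9,0,0],"turn": 0},
  {"xyz": [6,0,0],"turn": 0},
  {"xyz": [3,0,0],"turn": 0},
  {"xyz": [0,0,0],"turn": 0},
])

```text
time_s: 12.4
ee_pos: [0.6095, 0.1641, 0.0293]
orientation: [-3.142, -0.001, 1.535]
wrist_force: [-0.2, -2.0, -1.1]
width: 0.0271
```

Run:
```python
from h import *
for n in('scene','top'):
    c=ctrl.capture(n); np.savez('pics/%s6.npz'%n,**c); save(n+'6.png',c['frame'])
```

```text
(no output)
```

View pics/scene6.png

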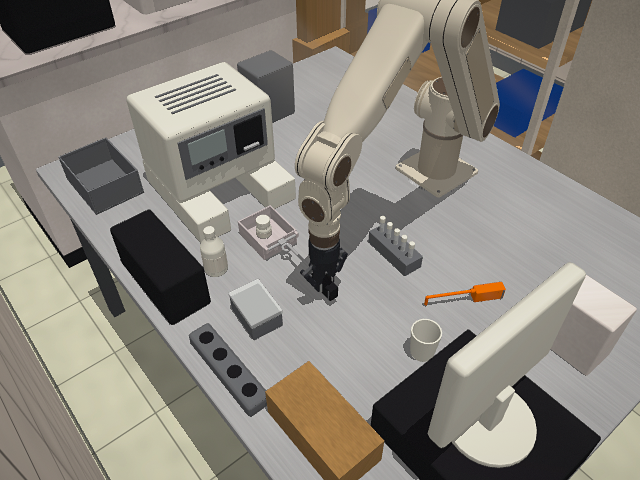

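View pics/top6.png

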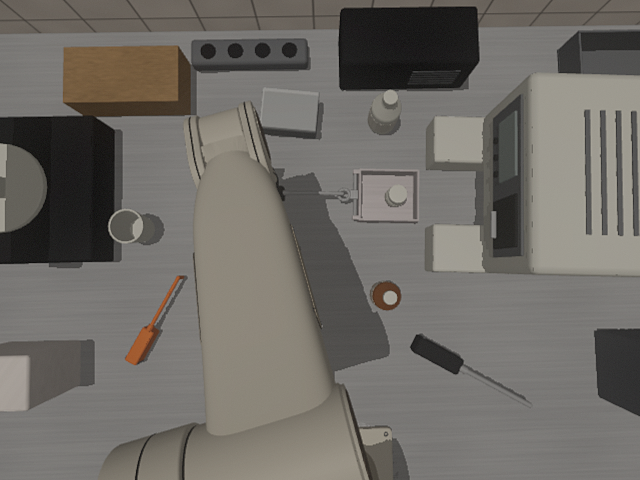

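```bash
cat > tr.py <<'E'
from h import *
def tray(c):
    K=c['K'];T=c['T']
    v,u=np.mgrid[160:232,345:425];P=pts(c,np.stack([u.ravel(),v.ravel()],1))*1000
    m=(P[:,2]>42)&(P[:,2]<58)&(P[:,0]>520)&(P[:,0]<680)
    U=u.ravel()[m];V=v.ravel()[m]
    d=np.stack([(U-K[0,2])/K[0,0],-(V-K[1,2])/K[1,1],-np.ones(len(U))]);D=T[:3,:3]@d;o=T[:3,3:];q=((o+D*(.05-o[2])/D[2])*1000).T[:,:2]
    th=.036;R=np.array([[np.cos(th),-np.sin(th)],[np.sin(th),np.cos(th)]])
    a=(q-[596.7,-188.4])@R  # analyser frame
    print('tray top in analyser frame x',np.percentile(a[:,0],[.5,99.5]).round(1),'y',np.percentile(a[:,1],[.5,99.5]).round(1))
    b=a[a[:,1]>-100];print('rear edge y',np.percentile(a[abs(a[:,0])<50][:,1],1).round(1),'rows histogram',np.histogram(a[:,1],bins=np.arange(0,200,5))[0].tolist())
E
python3 - <<'E'
from tr import *
tray(dict(np.load('pics/top6.npz')))
E
```

```text
tray top in analyser frame x [-52.   67.2] y [ 20.7 181. ]
rear edge y 21.6 rows histogram [0, 0, 0, 0, 53, 59, 13, 11, 10, 12, 12, 11, 10, 10, 12, 13, 12, 23, 15, 10, 12, 14, 9, 10, 11, 11, 11, 14, 10, 52, 72, 86, 81, 36, 21, 21, 8, 0, 0]
```

Request:
step_arm([
  {"xyz": [2,0,0],"turn": 0},
  {"xyz": [4,0,0],"turn": 0},
  {"xyz": [5,0,0],"turn": 0},
  {"xyz": [3,0,0],"turn": 0},
  {"xyz": [1,0,0],"turn": 0},
  {"xyz": [0,0,0],"turn": 0},
  {"xyz": [0,0,0],"turn": 0},
])

```text
time_s: 13.2
ee_pos: [0.6101, 0.1785, 0.0293]
orientation: [-3.142, -0.001, 1.535]
wrist_force: [0.5, -2.8, -1.5]
width: 0.0267
```

Run:
```python
from tr import *
c=ctrl.capture('top');tray(c);save('top7.png',cv2.resize(c['frame'][140:250,240:440],(800,440),interpolation=cv2.INTER_CUBIC))
```

```text
tray top in analyser frame x [-51.3  67.9] y [ 33.7 182.1]
rear edge y 34.8 rows histogram [0, 0, 0, 0, 0, 0, 12, 81, 66, 13, 12, 11, 12, 9, 11, 13, 12, 15, 16, 15, 17, 12, 9, 11, 12, 8, 11, 14, 10, 10, 15, 17, 51, 91, 86, 82, 17, 0, 0]
```

View pics/top7.png

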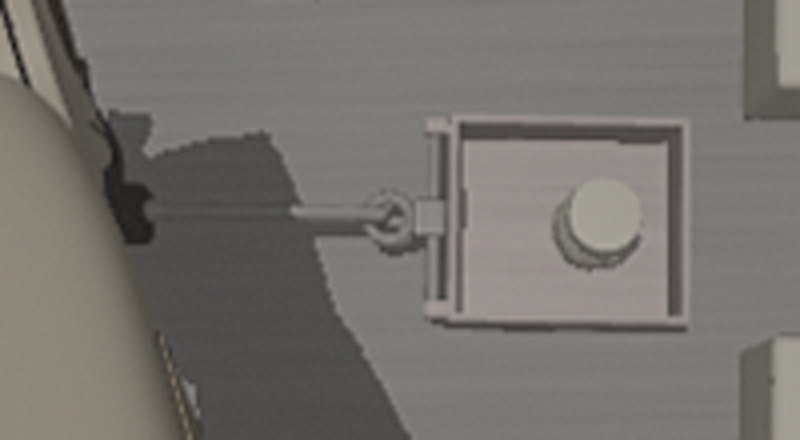

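The tray is out with a gap of about 34 mm, the jar is standing, and the tip is in the ring (crop px 390,215). Next I'll back off 4 mm, lift and carry the tool outward.

Request:
step_arm([
  {"xyz": [-2,0,0],"turn": 0},
  {"xyz": [-2,0,0],"turn": 0},
  {"xyz": [0,0,0],"turn": 0},
  {"xyz": [0,0,-5],"turn": 0},
  {"xyz": [0,0,-10],"turn": 0},
  {"xyz": [0,0,-15],"turn": 0},
  {"xyz": [0,0,-15],"turn": 0},
  {"xyz": [0,0,0],"turn": 0},
])

```text
time_s: 14.05
ee_pos: [0.6123, 0.1751, 0.078]
orientation: [3.135, -0.002, 1.535]
wrist_force: [0.7, 0.4, -1.9]
width: 0.0267
```

Request:
step_arm([
  {"xyz": [10,0,0],"turn": 0},
  {"xyz": [15,0,0],"turn": 0},
  {"xyz": [15,0,0],"turn": 0},
  {"xyz": [10,0,0],"turn": 0},
  {"xyz": [0,0,20],"turn": 0},
  {"xyz": [0,0,20],"turn": 0},
  {"xyz": [0,0,15],"turn": 0},
  {"xyz": [0,0,5],"turn": 0},
  {"xyz": [0,0,3],"turn": 0},
  {"xyz": [0,0,0],"turn": 0},
  {"xyz": [0,0,0],"turn": 0},
])

```text
time_s: 15.15
ee_pos: [0.6124, 0.2246, 0.0122]
orientation: [3.14, -0.001, 1.535]
wrist_force: [0.2, 0.1, -1.4]
width: 0.0268
```

Run:
```python
from tr import *
c=ctrl.capture('top');tray(c);save('top8.png',cv2.resize(c['frame'][140:250,240:440],(800,440),interpolation=cv2.INTER_CUBIC))
c=ctrl.capture('scene');save('s8.png',cv2.resize(c['frame'][190:320,220:380],(800,600),interpolation=cv2.INTER_CUBIC))
```

```text
tray top in analyser frame x [-51.3  67.9] y [ 33.7 182.2]
rear edge y 34.8 rows histogram [0, 0, 0, 0, 0, 0, 12, 84, 66, 13, 12, 11, 12, 9, 11, 15, 11, 13, 16, 14, 15, 11, 10, 12, 12, 9, 10, 14, 10, 10, 15, 17, 50, 92, 89, 75, 17, 0, 0]
```

View pics/top8.png

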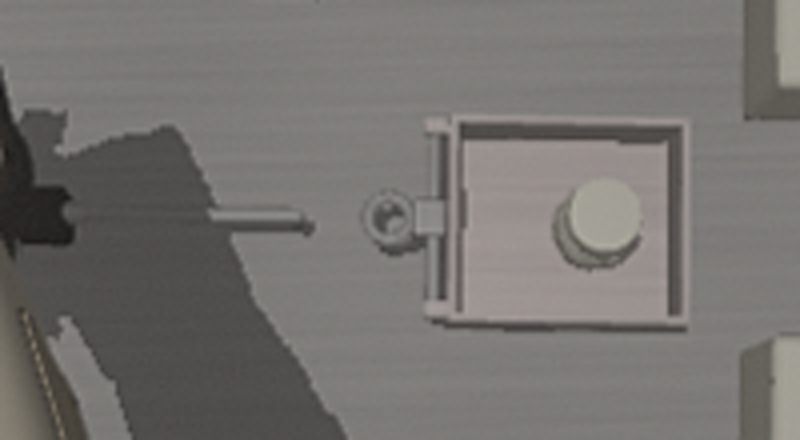

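View pics/s8.png

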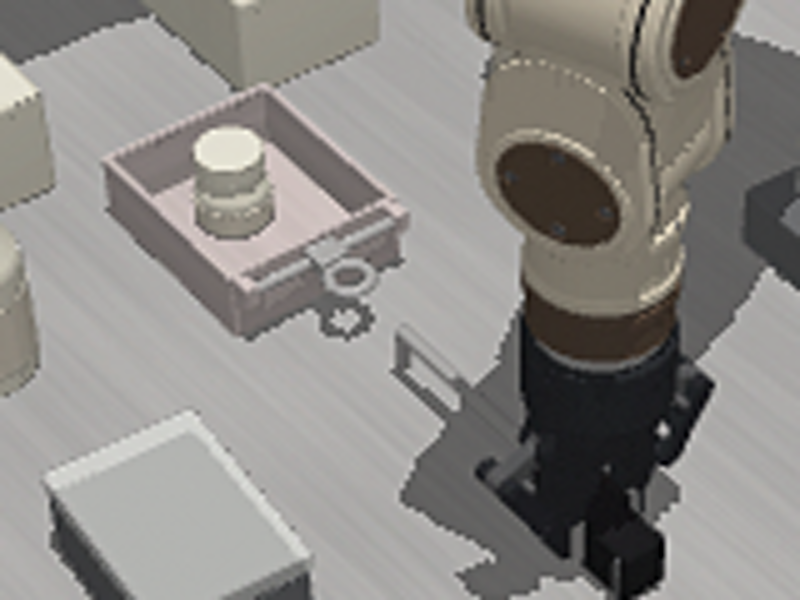

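The hook is clear of the ring, and the tray hasn't moved. Lowering the last few mm.

Request:
step_arm([
  {"xyz": [0,0,2],"turn": 0},
  {"xyz": [0,0,1.5],"turn": 0},
  {"xyz": [0,0,1],"turn": 0},
  {"xyz": [0,0,0],"turn": 0},
  {"xyz": [0,0,0],"turn": 0},
])

```text
time_s: 15.75
ee_pos: [0.6118, 0.2241, 0.0072]
orientation: [3.141, -0.0, 1.535]
wrist_force: [-1.4, -0.2, 0.8]
width: 0.0271
```

Request:
step_arm([
  {"xyz": [0,0,0.5],"turn": 0},
  {"xyz": [0,0,0],"turn": 0},
  {"xyz": [0,0,0],"turn": 0},
])

```text
time_s: 16.05
ee_pos: [0.6118, 0.2241, 0.0072]
orientation: [3.141, -0.0, 1.535]
wrist_force: [-2.6, -0.8, 5.5]
width: 0.0271
```

The handle is seated on the bench: 5.5 N at the same height as the pick-up. Now release.

Request:
step_arm([
  {"xyz": [0,0,0],"turn": 0},
  {"xyz": [0,0,0],"turn": 0},
  {"xyz": [0,0,0],"turn": 0},
  {"xyz": [0,0,0],"turn": 0},
  {"xyz": [0,0,0],"turn": 0},
  {"xyz": [0,0,0],"turn": 0},
  {"xyz": [0,0,0],"turn": 0},
  {"xyz": [0,0,0],"turn": 0},
], hand=70)

```text
time_s: 16.85
ee_pos: [0.6117, 0.2242, 0.0063]
orientation: [-3.142, -0.0, 1.535]
wrist_force: [0.4, 1.3, 0.5]
width: 0.0699
```

Request:
step_arm([
  {"xyz": [0,0,-10],"turn": 0},
  {"xyz": [0,0,-20],"turn": 0},
  {"xyz": [0,0,-30],"turn": 0},
  {"xyz": [0,0,-40],"turn": 0},
  {"xyz": [0,0,-40],"turn": 0},
  {"xyz": [0,0,-30],"turn": 0},
  {"xyz": [40,0,0],"turn": 0},
  {"xyz": [40,0,0],"turn": 0},
  {"xyz": [0,0,0],"turn": 0},
  {"xyz": [0,0,0],"turn": 0},
])

```text
time_s: 17.85
ee_pos: [0.6142, 0.305, 0.1765]
orientation: [3.141, 0.0, 1.537]
wrist_force: [-0.7, 0.7, 0.1]
width: 0.07
```

Run:
```python
from tr import *
c=ctrl.capture('top');tray(c);save('top9.png',c['frame'])
c=ctrl.capture('scene');save('s9.png',cv2.resize(c['frame'][190:320,220:380],(800,600),interpolation=cv2.INTER_CUBIC))
m=ctrl.masks_of('scene','hook')
for r in m:
    p=pts(c,mask=r['mask']);print(r['p'],r['extent'],p.mean(0),np.percentile(p[:,2],[2,50,98]))
o=ctrl.get_obs();print(o['ee_pos'],o['time_s'])
```

```text
tray top in analyser frame x [-51.3  67.9] y [ 33.7 182.1]
rear edge y 34.8 rows histogram [0, 0, 0, 0, 0, 0, 12, 84, 65, 13, 12, 11, 11, 10, 13, 15, 9, 16, 19, 14, 16, 12, 9, 10, 11, 8, 11, 14, 10, 10, 15, 17, 52, 90, 88, 80, 17, 0, 0]
0.64 [324.0, 123.2, 345.1, 181.1] [ 0.25359084 -0.20935433  0.04543754] [-0.00270237  0.04739028  0.06022494]
0.62 [423.4, 280.1, 507.6, 304.7] [0.31560446 0.42843178 0.02674566] [-0.00284378  0.0336776   0.04266702]
0.56 [299.3, 262.9, 353.7, 321.6] [0.61497485 0.20758976 0.03089807] [0.00189704 0.03559995 0.04266097]
[0.61462473 0.30298603 0.17651018] 18.0
```

View pics/s9.png

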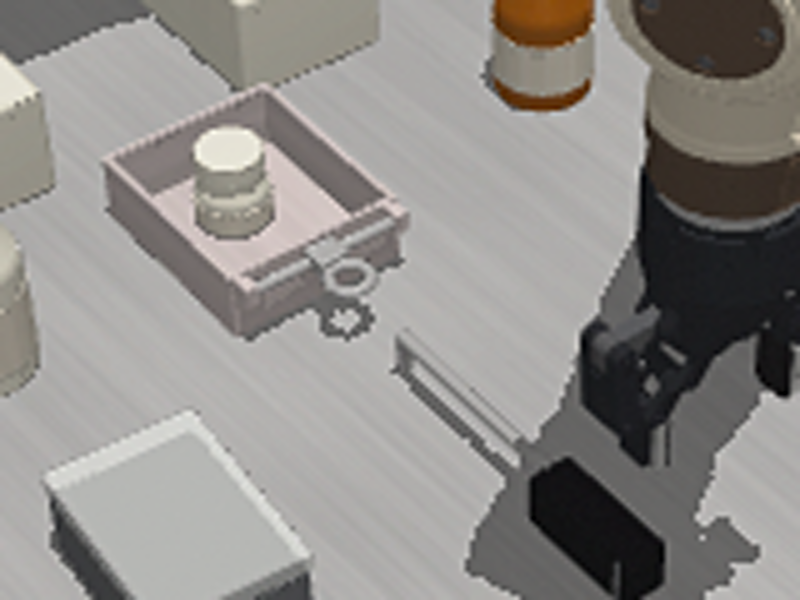

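View pics/top9.png

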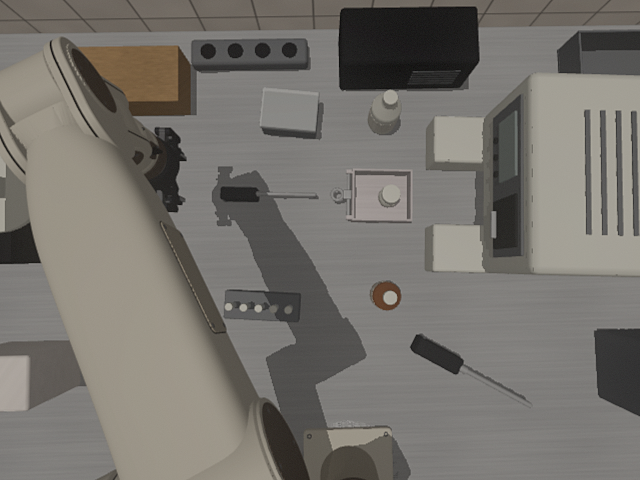

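The tool stands on its handle (top view px 240,194), its tip about 20 px from the eye. The tray is flat and out, the jar is upright, and the bystanders haven't moved. I'm handing in.

```bash
python3 -c "
from rig import ctrl
print(ctrl.hand_in())"
```

```text
the job is handed in; nothing more can be done
None
```

The tray is out of the analyser's bay and the job is handed in; no verdict is reported. I gripped the smaller black hook by its handle, put its tip down through the pull eye and dragged the tray along the bench. Then I lifted the tool clear and stood it on its handle, about 18 s in by the robot's clock.

Last checks from the cameras:
- **Tray:** its rear wall is about 34 mm from the bay's mouth, so its origin is about 100 mm out. It did not move when I unhooked the tool.
- **Jar:** upright in the tray.
- **Hook tool:** standing with its handle top at about 41 mm, and its tip well clear of the eye.
- **Bystanders:** unmoved by eye in the pictures; I did not re-measure their positions.

**Disagreement:** the top and scene cameras put the eye about 2 to 3 mm apart. I set the tip by the scene camera, and it went in with no sign of contact force.

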